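File the red-capped waste sample in the lab rack

ROBOT

A 6-joint arm with a two-finger parallel gripper is mounted at the origin on the work surface. World frame = base frame: x ahead of the robot, y to its left, z up, the work surface at z = 0. Lengths are in m, angles in rad, forces in N, time in s.
With the tool pointing down it reaches from about 0.325 to 0.75 m from the base axis. Payload 7.6 kg.
Tool frame: the origin (TCP) lies on the centre line of the jaws, within the pads' length; the fingertips stand 17 mm ahead of it and the grasp point (between the pads) lies 2 mm behind it; z points along the fingers, y is the line along which they close (so a half turn about z gives the same grasp; the last joint's range is limited). The gripper opens to 85 mm and grips with 20 to 120 N. Pads are 22 mm wide; open, the fingers measure 114 mm over their backs; the gripper's body (76 mm by 85 mm) begins 54 mm behind the grasp point. The pads swing forward as they close: fully open they stand 13 mm farther back than shut.
Start: joints at [1.229, 0.052, 1.401, -0, 1.689, -0.07], TCP at [0.141, 0.506, 0.248] pointing down, gripper open.
Joint ranges: [-2.9, 2.9], [-0.91, 2.17], [0.12, 2.37], [-1.06, 4.2], [0.26, 2.73], [-2.93, 2.93]. Speed limits (rad/s): [2.57, 2.57, 3.01, 3.14, 3.14, 3.14].

INTERFACE

Orientations are given as a unit quaternion [w, x, y, z].
In Python, from bench import robot, eyes gives the robot as it stands.
- The arm moves only by the tool step_arm, never from a script. Its argument "commands" is a list of rows, each a list of 7 numbers: the turn, a rotation vector about the tool's x, y, z each as a share of 2 pi rad, from -1 to 1, then the shift along the tool's x, y, z each as a share of 0.15 m, from -1 to 1, then the opening, from -1 (shut) to 1 (fully open). A call has 1 to 20 rows; each row is the pose to reach, as a shift and turn from the pose commanded when the call began, along the tool's axes at that moment, turning the shorter way round; what a row does not reach only later rows make up. A row lasts 1/10 s, in which the tool goes at most 50 mm and 8.59 degrees, less where a joint would pass 70% of its speed; a pose out of reach is approached as far as the arm can. A call with a number of a shift or a turn outside -1 to 1 is refused whole. A call with a gripper value outside its range is refused whole. The fingers move at their own pace and stop on an object; "force" is the grip in N (left out, the last holds). Time passes only in rows, so rows that repeat a pose let the fingers close. It gives the time, the measured TCP pose, the force, the opening and the grip force at its end, in the units of the state.
- robot.sense(): the state, without advancing time (a new reading comes with each control period).
- eyes.capture(name): name is "scene" or "top" or "wrist"; returns the picture (480x640x3 uint8, red, green, blue); there is no depth.
- eyes.calibration(name): a dict with "fx", "fy", "cx", "cy" (pixels), "extrinsics" (4x4, takes a point from camera to world coordinates). Camera axes: x right, y down, z forward; pixel columns grow to the right and rows downward; lengths in m; the calibration is good to about 2 mm. A picture is of the moment at which its call begins: read the wrist's pose just before it. calibration takes no time and is no camera call; for the wrist camera it gives the pose at the moment of the call.
- robot.close_job(): hands the job in; it is judged then, once.
The state is a dict: "time_s": time; "joint_positions": joint angles; "joint_velocities": joint speeds; "joint_efforts": joint torques, N m; "tool_pos": TCP position; "orientation": TCP orientation; "ft_force": force on the tool from outside, world axes, zero at the start; "torque": the same for the moment, N m; "width": finger opening in m; "finger_force": force on a finger pad.
Only numpy, scipy, OpenCV 4.12 (cv2) and the standard library are available. Lean on these libraries where they do the work, as an engineer would, in place of code of your own. Each camera call takes 0.05 s, during which the arm holds its last target. There are 200 camera calls.

TASK

At the hazardous-waste sorting bench, lift the red-capped sample vial out of the green intake rack and stand it in the red-ringed hole of the white lab rack, cap up and all the way down on the bottom of the hole. It is glass: lower it down before letting go, do not drop it. Leave the blue-capped and yellow-capped vials standing where they are.

Things in the scene. Friction and masses are not known exactly. Their poses are not given: they have to be found in the camera images.
- red_vial_mid (a point): Upright amber glass vial with a red cap, 28 mm diameter all along, 120 mm tall, 64 to 104 g. Point: its centre, half-way up; z towards the cap; turned at random about z. It stands loosely in any of the 3 holes of the fixed green rack (70 x 230 mm, 60 mm high; holes 38 mm wide, 50 mm deep, 75 mm apart in a row), its upper 70 mm sticking out, its centre 10 mm above the rack's top
- red_hole (a point): Centre of the mouth of the target hole, level with the white rack's top, 60 mm above the bench; z up. A red ring painted round it (58 mm across) is only a marking. Hole 38 mm wide, chamfered, flat floor 50 mm down; a vial on it has its centre 10 mm above this point. Fixed rack, same shape as the green one; its other 2 holes (blue, yellow rings) are empty; ring order varies
- blue_vial_mid (a point): Blue-capped vial, same size as the red-capped one; the point is its centre, half-way up, z towards the cap. It stands in another hole of the green rack and stays there. Any order of the three vials may occur. The green rack may be left or right of the white one; both rows of holes run within 25 degrees of the robot's left-right direction
- yellow_vial_mid (a point): Yellow-capped vial, same size as the red-capped one; the point is its centre, half-way up, z towards the cap. It stands in another hole of the green rack and stays there

How it is judged:
At the end, for the whole second after the job is handed in: The red-capped vial stands at rest in the red-ringed hole: its centre within 18 mm sideways of the hole's axis and no more than 16 mm above the mouth (10 mm when on the bottom), cap up and within 14 degrees of upright; the blue- and yellow-capped vials are within 20 mm of where they were (horizontal distance between red_vial_mid and red_hole below 0.018 m and z of red_vial_mid in the frame of red_hole between 0 and 0.016 m and angle between red_vial_mid's own z axis and vertical below 0.25 rad and linear speed of red_vial below 0.03 m/s and distance of each of blue_vial_mid, yellow_vial_mid from where it was at the start of the episode below 0.02 m); the robot touches nothing.
It fails at once if the red-capped vial is dropped (falls freely by more than about 20 mm) (linear speed of red_vial above 0.65 m/s and contact force between the fingers and red_vial below 0.05 N).
It fails at once if the blue- or yellow-capped vial is moved by more than 30 mm (distance of any of blue_vial_mid, yellow_vial_mid from where it was at the start of the episode above 0.03 m).
It also fails if it takes over 43 s, if anything falls off the work surface, if the arm or the gripper's body presses on something with over 40 N, if the wrist force passes 120 N, or if a joint passes its speed limit or range.

## Working session

There is one attempt and no reset: what is moved stays moved. The work goes in short steps, Python scripts to look and compute and a tool call to move; the robot and the scene stay as the last step left them, time stands still between calls to the robot, and variables do not carry over. Pictures are saved under pics/ and viewed, at most 10 in all, crops included, and the job is handed in when it is done.

Besides the shell and the picture viewer there is one more tool, called after ">>>" as name([rows], argument=value, ...), one row to a line, values as JSON. step_arm: Moves the arm, as the interface text tells. Shift numbers are shares of 0.15 m and turn numbers shares of 2 pi rad, none past 1 either way. Its arguments: {"type":"object","properties":{"commands":{"type":"array","items":{"type":"array","items":{"type":"number","minimum":-1,"maximum":1}}},"force":{"type":"number"}},"required":["commands"]}

```bash
mkdir -p pics
python3 - <<'E'
from bench import robot, eyes
import cv2,numpy as np
s=robot.sense();print(s)
for n in("top","scene"):
    im=eyes.capture(n);cv2.imwrite(f"pics/{n}0.png",im[:,:,::-1]);c=eyes.calibration(n);print(n,c)
E
```

```text
{'time_s': 0.0, 'joint_positions': array([ 1.22865489e+00,  5.28513530e-02,  1.40176710e+00, -1.12876607e-05,
        1.68863327e+00, -7.02928689e-02]), 'joint_velocities': array([ 7.05347989e-04,  1.72387211e-03,  1.69119010e-05,  1.43562935e-03,
       -6.38017332e-04,  2.43021513e-03]), 'joint_efforts': array([-2.69922602e-04, -3.81668258e+01, -3.60191882e+01, -8.60550927e-05,
        6.09462280e-03, -1.96914561e-05]), 'tool_pos': array([0.14084697, 0.50544763, 0.2474434 ]), 'orientation': array([-1.64367906e-04,  1.35506735e-01,  9.90776078e-01, -8.13106439e-04]), 'ft_force': array([-0.62718875, -0.01915808, -0.51540569]), 'torque': array([ 0.0393446 , -0.02686606,  0.05534766]), 'finger_force': 0.0, 'width': 0.08553457753042636}
top {'fx': 472.46382526750625, 'fy': 472.46382526750625, 'cx': 326.0599772680608, 'cy': 236.071517198492, 'extrinsics': array([[-0.00719609, -0.99058054,  0.1367421 ,  0.44637566],
       [-0.99983462,  0.00941144,  0.01556128, -0.01403247],
       [-0.01670164, -0.13660751, -0.99048445,  0.87615043],
       [ 0.        ,  0.        ,  0.        ,  1.        ]])}
scene {'fx': 467.80787453319266, 'fy': 467.80787453319266, 'cx': 321.88240826180527, 'cy': 237.03646125577683, 'extrinsics': array([[ 0.80779489,  0.33405406, -0.48566994,  0.89772058],
       [ 0.58946144, -0.4600457 ,  0.66399787, -0.50304085],
       [-0.00161918, -0.82265779, -0.56853456,  0.54999521],
       [ 0.        ,  0.        ,  0.        ,  1.        ]])}
```

View pics/top0.png

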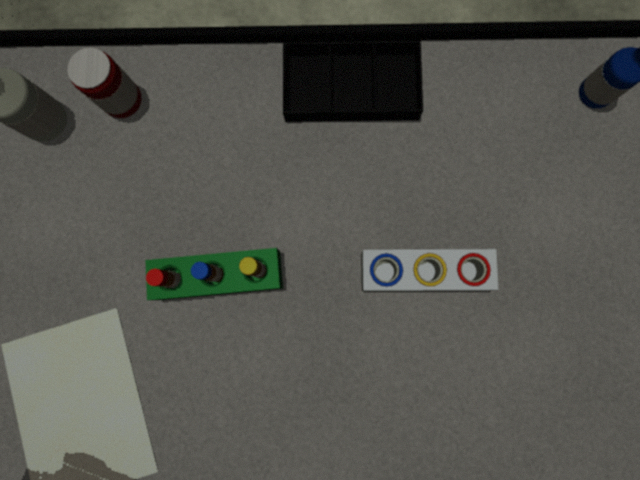

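View pics/scene0.png

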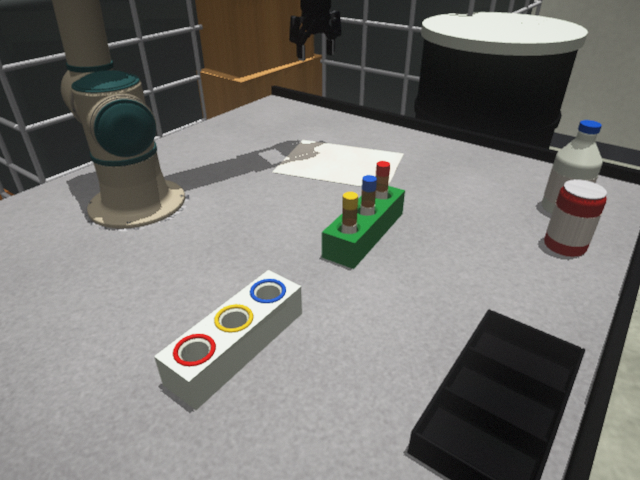

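The top view shows the green rack on the left, with the red cap at (155,278), blue at (201,271) and yellow at (249,266). The white rack is on the right, with rings blue (386,269), yellow (430,269) and red (474,269). The scene view agrees: red is the outermost vial, and the red ring is the outermost hole.

```bash
cat > h.py <<'E'
import cv2,numpy as np
from bench import robot,eyes
def ray(c,u,v):
    E=c["extrinsics"];d=E[:3,:3]@np.array([(u-c["cx"])/c["fx"],(v-c["cy"])/c["fy"],1]);return E[:3,3],d/np.linalg.norm(d)
def plane(c,u,v,z):
    o,d=ray(c,u,v);return o+d*(z-o[2])/d[2]
def cross(r1,r2):
    (o1,d1),(o2,d2)=r1,r2
    t=np.linalg.lstsq(np.c_[d1,-d2],o2-o1,rcond=None)[0];a,b=o1+t[0]*d1,o2+t[1]*d2
    return (a+b)/2,np.linalg.norm(a-b)
R={"red":[(0,6),(174,180)],"blue":[(105,125)],"yellow":[(20,33)],"green":[(45,80)]}
def mask(bgr,col,smin=130,vmin=70):
    h=cv2.cvtColor(bgr,cv2.COLOR_BGR2HSV)
    return sum(cv2.inRange(h,(a,smin,vmin),(b,255,255)) for a,b in R[col])
def blobs(m,roi,amin=20):
    x0,y0,x1,y1=roi;k=np.zeros_like(m);k[y0:y1,x0:x1]=m[y0:y1,x0:x1]
    cs=cv2.findContours(k,cv2.RETR_EXTERNAL,cv2.CHAIN_APPROX_NONE)[0]
    return sorted([c for c in cs if cv2.contourArea(c)>amin],key=cv2.contourArea,reverse=True)
E
python3 - <<'E'
from h import *
t=cv2.imread("pics/top0.png");s=cv2.imread("pics/scene0.png");ct=eyes.calibration("top");cs=eyes.calibration("scene")
for col in("red","blue","yellow"):
    a=blobs(mask(t,col),(140,240,290,310))[0];b=blobs(mask(s,col),(330,150,400,225))[0]
    (u,v),r=cv2.minEnclosingCircle(a);bx=cv2.boundingRect(b);m=cv2.moments(b);uv=(m["m10"]/m["m00"],m["m01"]/m["m00"])
    P,e=cross(ray(ct,u,v),ray(cs,*uv))
    print(col,"cap",(u,v,r),bx,"cross",P.round(4),e.round(4),"plane.13",plane(ct,u,v,.13).round(4),"r m",r/472*.75)
    a=blobs(mask(t,col),(360,240,500,300))[0];b=blobs(mask(s,col),(150,260,310,380))[0]
    ea=cv2.fitEllipse(a);eb=cv2.fitEllipse(b)
    print("  ring",plane(ct,*ea[0],.06).round(4),plane(cs,*eb[0],.06).round(4),cross(ray(ct,*ea[0]),ray(cs,*eb[0])),np.array(ea[1])/472*.82)
g=blobs(mask(t,"green",80,30),(100,230,330,320))[0]
q=cv2.boxPoints(cv2.minAreaRect(g));print("green",[plane(ct,*p,.06).round(4) for p in q])
E
```

```text
red cap (154.31817626953125, 277.2272644042969, 8.768234252929688) (377, 161, 13, 16) cross [0.4858 0.2737 0.1196] 0.0021 plane.13 [0.4861 0.2704 0.13  ] r m 0.013932575613765394
  ring [ 0.4993 -0.2541  0.06  ] [ 0.497  -0.2522  0.06  ] (array([ 0.49906552, -0.25340715,  0.06249303]), np.float64(0.00010738444414579878)) [0.05368123 0.05555568]
blue cap (199.3524627685547, 270.013671875, 8.413850784301758) (363, 176, 14, 15) cross [0.497  0.2011 0.1213] 0.0014 plane.13 [0.497 0.199 0.13 ] r m 0.01336946628861508
  ring [ 0.4999 -0.1041  0.06  ] [ 0.4972 -0.1015  0.06  ] (array([ 0.4996162 , -0.10379396,  0.06288086]), np.float64(0.00013871728551618703)) [0.05313736 0.05499585]
yellow cap (248.22727966308594, 265.6136474609375, 8.986004829406738) (343, 192, 15, 19) cross [0.5036 0.1228 0.1206] 0.0011 plane.13 [0.5033 0.1214 0.13  ] r m 0.014278609368760707
  ring [ 0.4995 -0.179   0.06  ] [ 0.4972 -0.1769  0.06  ] (array([ 0.49931117, -0.17851729,  0.06252417]), np.float64(8.013071089654955e-05)) [0.05389881 0.0548194 ]
green [array([0.5204, 0.3177, 0.06  ]), array([0.5403, 0.0844, 0.06  ]), array([0.469 , 0.0772, 0.06  ]), array([0.4493, 0.3078, 0.06  ])]
```

Ring and cap positions agree across both views: the spacing comes out at 75 mm and the heights match. I'll close the jaws across the row (tool y at about 5° from world x), so the fingers stay clear of the blue vial.

>>> step_arm([
  [0,0,0.193,-0.88,-0.3,0,1],
  [0,0,0.193,-0.88,-0.3,0,1],
  [0,0,0.193,-0.88,-0.3,0,1],
  [0,0,0.193,-0.88,-0.3,0,1],
  [0,0,0.193,-0.88,-0.3,0,1],
  [0,0,0.193,-0.88,-0.3,0,1],
  [0,0,0.193,-0.88,-0.3,0,1],
  [0,0,0.193,-0.88,-0.3,0,1],
  [0,0,0.193,-0.88,-0.3,0,1],
  [0,0,0.193,-0.88,-0.3,0,1],
  [0,0,0.193,-0.88,-0.3,0,1],
], force=40)

```text
time_s: 1.2
tool_pos: [0.2559, 0.4269, 0.2482]
orientation: [-0.0, 0.675, 0.738, -0.0]
ft_force: [0.0, 0.7, -0.1]
width: 0.085
finger_force: 0.0
```

>>> step_arm([
  [0,0,0,-0.59,0.72,0,1],
  [0,0,0,-0.59,0.72,0,1],
  [0,0,0,-0.59,0.72,0,1],
  [0,0,0,-0.59,0.72,0,1],
  [0,0,0,-0.59,0.72,0,1],
])

```text
time_s: 1.7
tool_pos: [0.3716, 0.3477, 0.2481]
orientation: [-0.0, 0.676, 0.737, -0.0]
ft_force: [0.2, 0.5, 0.2]
width: 0.0854
finger_force: 0.0
```

>>> step_arm([
  [0,0,0,-0.59,0.72,0,1],
  [0,0,0,-0.59,0.72,0,1],
  [0,0,0,-0.59,0.72,0,1],
  [0,0,0,-0.59,0.72,0,1],
  [0,0,0,-0.59,0.72,0,1],
  [0,0,0,-0.59,0.72,0,1],
])

```text
time_s: 2.3
tool_pos: [0.4853, 0.2706, 0.2484]
orientation: [-0.0, 0.675, 0.738, 0.0]
ft_force: [-0.1, -0.5, -0.5]
width: 0.0855
finger_force: 0.0
```

Run:
```python
from h import *
s=robot.sense();c=eyes.calibration("wrist");im=eyes.capture("wrist")[:,:,::-1].copy();cv2.imwrite("pics/w1.png",im)
print(s["tool_pos"],s["orientation"],s["joint_positions"].round(2))
for col in("red","blue","yellow"):
    for b in blobs(mask(im,col),(0,0,640,480),150)[:2]:
        (u,v),r=cv2.minEnclosingCircle(b);print(col,(u,v,r),cv2.boundingRect(b),plane(c,u,v,.13).round(4))
```

```text
[0.48530732 0.27060841 0.24842265] [-2.55115952e-04  6.74970714e-01  7.37844468e-01  1.03150467e-04] [0.44 0.14 1.31 0.   1.69 0.35]
red (320.03192138671875, 232.9042510986328, 22.4606876373291) (300, 211, 40, 45) [0.4844 0.276  0.13  ]
blue (325.0, 320.5, 22.58881378173828) (308, 298, 36, 46) [0.4942 0.2081 0.13  ]
yellow (324.5, 400.4333190917969, 22.70480728149414) (308, 378, 34, 46) [0.5005 0.1348 0.13  ]
```

View pics/w1.png

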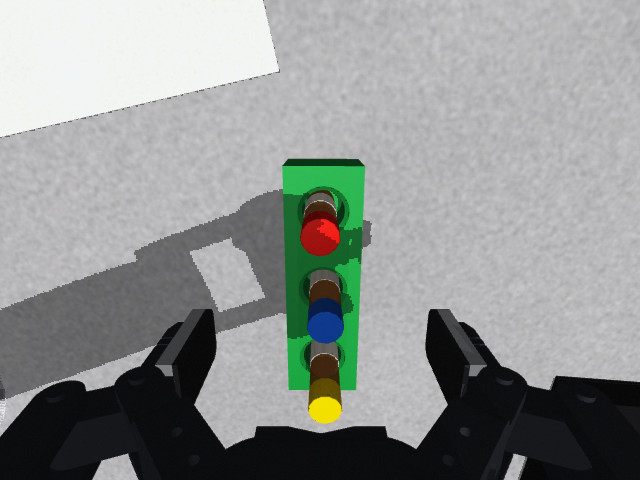

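The wrist view shows the red cap's top circle centred at about (320,237), between the open fingers along the closing axis. Blue at (325,327) and yellow at (325,409) are in line below it. The corrected red position is about (0.485, 0.272), so I'll descend there and grip.

>>> step_arm([
  [0,0,0,0.01,0,0.12,1],
  [0,0,0,0.01,0,0.25,1],
  [0,0,0,0.01,0,0.38,1],
  [0,0,0,0.01,0,0.5,1],
  [0,0,0,0.01,0,0.62,1],
  [0,0,0,0.01,0,0.74,1],
  [0,0,0,0.01,0,0.86,1],
  [0,0,0,0.01,0,0.95,1],
  [0,0,0,0.01,0,1,1],
  [0,0,0,0.01,0,1,1],
])

```text
time_s: 3.35
tool_pos: [0.4856, 0.271, 0.0975]
orientation: [-0.0, 0.676, 0.737, -0.001]
ft_force: [-0.0, -0.3, 0.8]
width: 0.0856
finger_force: 0.0
```

>>> step_arm([
  [0,0,0,0,0,0,0.3],
  [0,0,0,0,0,0,0],
  [0,0,0,0,0,0,-0.3],
  [0,0,0,0,0,0,-0.6],
  [0,0,0,0,0,0,-1],
  [0,0,0,0,0,0,-1],
  [0,0,0,0,0,0,-1],
  [0,0,0,0,0,0,-1],
  [0,0,0,0,0,0,-1],
  [0,0,0,0,0,0,-1],
], force=40)

```text
time_s: 4.35
tool_pos: [0.4866, 0.2709, 0.0988]
orientation: [0.0, 0.676, 0.737, 0.0]
ft_force: [-0.3, 0.4, 5.0]
width: 0.0274
finger_force: 39.3
```

Gripped at 27.4 mm, which fits the 28 mm vial. Next is a straight lift.

>>> step_arm([
  [0,0,0,0,0,-0.06,-1],
  [0,0,0,0,0,-0.15,-1],
  [0,0,0,0,0,-0.26,-1],
  [0,0,0,0,0,-0.38,-1],
  [0,0,0,0,0,-0.5,-1],
  [0,0,0,0,0,-0.62,-1],
  [0,0,0,0,0,-0.74,-1],
  [0,0,0,0,0,-0.86,-1],
  [0,0,0,0,0,-0.95,-1],
  [0,0,0,0,0,-1,-1],
  [0,0,0,0,0,-1,-1],
])

```text
time_s: 5.45
tool_pos: [0.4866, 0.2709, 0.2495]
orientation: [0.0, 0.676, 0.737, 0.001]
ft_force: [0.0, 0.6, -0.7]
width: 0.0272
finger_force: 39.2
```

Run:
```python
from h import *
s=robot.sense();im=eyes.capture("scene")[:,:,::-1].copy();cv2.imwrite("pics/s2.png",im[0:300,250:550]);cv2.imwrite("pics/w2.png",eyes.capture("wrist")[:,:,::-1])
print(s)
```

```text
{'time_s': 5.45, 'joint_positions': array([4.41621666e-01, 1.40812302e-01, 1.30384581e+00, 4.53237866e-05,
       1.69509747e+00, 3.55259399e-01]), 'joint_velocities': array([ 0.00121374,  0.01518419,  0.03496161,  0.0004725 , -0.0172992 ,
       -0.00036679]), 'joint_efforts': array([-5.70343371e-03, -4.23253477e+01, -3.67310464e+01,  9.77791569e-04,
        1.70594696e-01, -3.97124654e-05]), 'tool_pos': array([0.48658089, 0.27086649, 0.24947762]), 'orientation': array([3.25808334e-04, 6.75921089e-01, 7.36973430e-01, 8.59105484e-04]), 'ft_force': array([ 0.00912228,  0.61241112, -0.68348774]), 'torque': array([-0.00266652,  0.01856479, -0.0066373 ]), 'finger_force': 39.197105169296265, 'width': 0.027244364274171436}
```

View pics/s2.png

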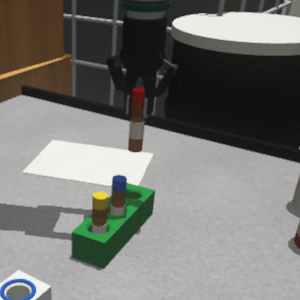

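View pics/w2.png

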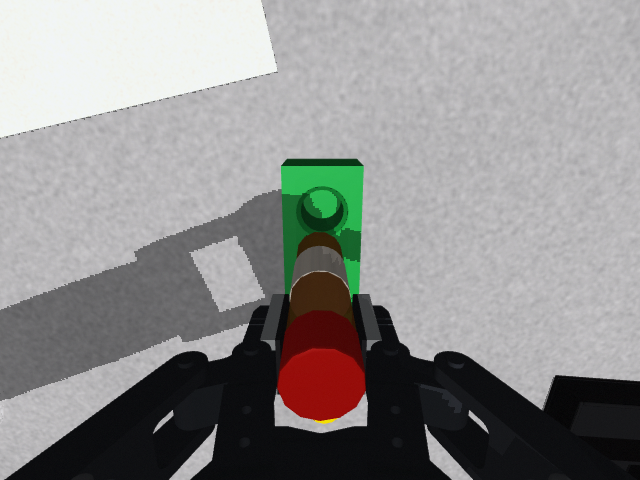

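The lift worked. The vial hangs upright between the fingers, with its cap centre near (322,384) and its bottom near (320,255) in the wrist image. Blue and yellow still stand in the rack. Now I'll carry it across at this height, where its bottom (about 0.16) clears the neighbouring caps.

>>> step_arm([
  [0,0,0,-0.1,0,0,-1],
  [0,0,0,-0.3,-0.02,0,-1],
  [0,0,0,-0.5,-0.04,0,-1],
  [0,0,0,-0.7,-0.05,0,-1],
  [0,0,0,-0.87,-0.06,0,-1],
])

```text
time_s: 6.05
tool_pos: [0.4882, 0.1376, 0.2475]
orientation: [-0.0, 0.676, 0.737, -0.001]
ft_force: [0.3, 0.6, -0.3]
width: 0.0267
finger_force: 39.3
```

>>> step_arm([
  [0,0,0,-0.2,-0.01,0,-1],
  [0,0,0,-0.4,-0.03,0,-1],
  [0,0,0,-0.6,-0.04,0,-1],
  [0,0,0,-0.8,-0.05,0,-1],
  [0,0,0,-0.9,-0.06,0,-1],
])

```text
time_s: 6.55
tool_pos: [0.4906, 0.0018, 0.2474]
orientation: [-0.0, 0.677, 0.736, -0.001]
ft_force: [-0.3, 1.0, -1.0]
width: 0.0273
finger_force: 39.3
```

>>> step_arm([
  [0,0,0,-0.2,-0.01,0,-1],
  [0,0,0,-0.4,-0.03,0,-1],
  [0,0,0,-0.6,-0.04,0,-1],
  [0,0,0,-0.8,-0.05,0,-1],
  [0,0,0,-0.9,-0.06,0,-1],
])

```text
time_s: 7.05
tool_pos: [0.4931, -0.1331, 0.2474]
orientation: [-0.001, 0.677, 0.736, -0.0]
ft_force: [-0.7, 0.0, -0.7]
width: 0.0274
finger_force: 39.3
```

>>> step_arm([
  [0,0,0,-0.2,-0.01,0,-1],
  [0,0,0,-0.4,-0.03,0,-1],
  [0,0,0,-0.6,-0.04,0,-1],
  [0,0,0,-0.75,-0.05,0,-1],
  [0,0,0,-0.82,-0.05,0,-1],
  [0,0,0,-0.82,-0.05,0,-1],
  [0,0,0,-0.82,-0.05,0,-1],
])

```text
time_s: 7.75
tool_pos: [0.4971, -0.253, 0.2481]
orientation: [-0.0, 0.676, 0.737, 0.0]
ft_force: [0.2, -0.3, -0.7]
width: 0.0272
finger_force: 39.3
```

Run:
```python
from h import *
s=robot.sense();c=eyes.calibration("wrist");im=eyes.capture("wrist")[:,:,::-1].copy();cv2.imwrite("pics/w3.png",im)
print(s["tool_pos"],s["orientation"],s["finger_force"],s["width"])
print(c["extrinsics"].round(4))
for v in(250,253,256):print("bottom",v,plane(c,320,v,.161).round(4))
for v in(380,384):print("cap",v,plane(c,322,v,.281).round(4))
for b in blobs(mask(im,"red"),(0,0,640,480),100)[:4]:
    (u,v),a,_=cv2.fitEllipse(b);print((u,v),a,cv2.boundingRect(b),plane(c,u,v,.06).round(4))
```

```text
[ 0.49709094 -0.25296855  0.24805798] [-3.96192660e-04  6.75754386e-01  7.37126732e-01  1.83599585e-04] 39.27097678184509 0.027189468715333943
[[ 0.9963  0.0823  0.0257  0.4903]
 [ 0.0862 -0.9464 -0.3112 -0.173 ]
 [-0.0012  0.3122 -0.95    0.3718]
 [ 0.      0.      0.      1.    ]]
bottom 250 [ 0.4964 -0.2487  0.161 ]
bottom 253 [ 0.4965 -0.2507  0.161 ]
bottom 256 [ 0.4967 -0.2526  0.161 ]
cap 380 [ 0.4971 -0.2465  0.281 ]
cap 384 [ 0.4972 -0.2479  0.281 ]
(321.02459716796875, 366.41583251953125) (87.63357543945312, 112.48908996582031) (277, 310, 89, 111) [ 0.511  -0.4091  0.06  ]
(321.0588073730469, 213.9269561767578) (57.486358642578125, 60.40196990966797) (289, 183, 65, 59) [ 0.4973 -0.2516  0.06  ]
```

View pics/w3.png

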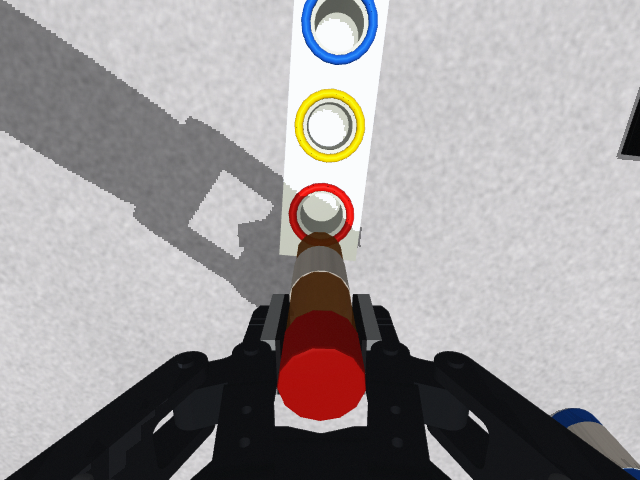

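The wrist view shows the red ring centred near (321,215) and the vial bottom near (320,255), which projects to within 1–2 mm of the hole axis. I'll nudge 1.5 mm in −y, then lower.

>>> step_arm([
  [0,0,0,-0.01,0,0.1,-1],
  [0,0,0,-0.01,0,0.22,-1],
  [0,0,0,-0.01,0,0.35,-1],
  [0,0,0,-0.01,0,0.48,-1],
  [0,0,0,-0.01,0,0.58,-1],
  [0,0,0,-0.01,0,0.64,-1],
  [0,0,0,-0.01,0,0.7,-1],
  [0,0,0,-0.01,0,0.75,-1],
  [0,0,0,-0.01,0,0.8,-1],
  [0,0,0,-0.01,0,0.8,-1],
])

```text
time_s: 8.8
tool_pos: [0.4969, -0.2551, 0.1272]
orientation: [-0.001, 0.676, 0.737, -0.0]
ft_force: [0.2, 0.6, -0.3]
width: 0.0269
finger_force: 39.3
```

>>> step_arm([
  [0,0,0,0,0,0.04,-1],
  [0,0,0,0,0,0.08,-1],
  [0,0,0,0,0,0.12,-1],
  [0,0,0,0,0,0.15,-1],
  [0,0,0,0,0,0.17,-1],
  [0,0,0,0,0,0.18,-1],
  [0,0,0,0,0,0.18,-1],
  [0,0,0,0,0,0.18,-1],
])

```text
time_s: 9.6
tool_pos: [0.4973, -0.2554, 0.1015]
orientation: [0.0, 0.676, 0.737, 0.0]
ft_force: [0.5, 0.5, -0.6]
width: 0.0271
finger_force: 39.3
```

Nothing touched yet, with about 2–3 mm left. I'll creep down until it touches.

>>> step_arm([
  [0,0,0,0,0,0.005,-1],
  [0,0,0,0,0,0.01,-1],
  [0,0,0,0,0,0.015,-1],
  [0,0,0,0,0,0.02,-1],
  [0,0,0,0,0,0.02,-1],
])

```text
time_s: 10.1
tool_pos: [0.4974, -0.2554, 0.0989]
orientation: [0.0, 0.676, 0.737, 0.0]
ft_force: [-1.8, -0.3, 3.7]
width: 0.0268
finger_force: 39.9
```

It's touching: 3.7 N upward at z = 0.0989, the same height it was grasped at, so it's on the floor. Now I'll open slowly and retreat upward.

>>> step_arm([
  [0,0,0,0,0,0,-0.3],
  [0,0,0,0,0,0,-0.2],
  [0,0,0,0,0,0,-0.1],
  [0,0,0,0,0,0,0.1],
  [0,0,0,0,0,0,0.3],
  [0,0,0,0,0,0,0.6],
  [0,0,0,0,0,0,1],
  [0,0,0,0,0,0,1],
  [0,0,0,0,0,0,1],
  [0,0,0,0,0,0,1],
])

```text
time_s: 11.1
tool_pos: [0.4972, -0.2553, 0.0983]
orientation: [0.0, 0.676, 0.737, 0.0]
ft_force: [0.4, 0.7, 0.6]
width: 0.0852
finger_force: 0.0
```

>>> step_arm([
  [0,0,0,0,0,-0.1,1],
  [0,0,0,0,0,-0.25,1],
  [0,0,0,0,0,-0.4,1],
  [0,0,0,0,0,-0.6,1],
  [0,0,0,0,0,-0.8,1],
  [0,0,0,0,0,-1,1],
  [0,0,0,0,0,-1,1],
  [0,0,0,0,0,-1,1],
])

```text
time_s: 11.9
tool_pos: [0.4974, -0.2554, 0.2498]
orientation: [0.001, 0.676, 0.737, 0.0]
ft_force: [-0.2, 0.4, -0.6]
width: 0.0849
finger_force: 0.0
```

Run:
```python
from h import *
s=robot.sense();print(s["tool_pos"],s["finger_force"],s["width"])
w=eyes.capture("wrist")[:,:,::-1].copy();sc=eyes.capture("scene")[:,:,::-1].copy()
cv2.imwrite("pics/end.png",np.hstack([cv2.resize(w,(400,300)),cv2.resize(sc,(400,300))]))
c=eyes.calibration("wrist");cs=eyes.calibration("scene")
b=blobs(mask(w,"red"),(0,0,640,480),100)
for k in b[:3]:print(cv2.boundingRect(k),plane(c,*cv2.minEnclosingCircle(k)[0],.13).round(4))
for k in blobs(mask(sc,"red"),(100,180,320,400))[:3]:
    x,y,ww,h=cv2.boundingRect(k);print("scene",(x,y,ww,h),plane(cs,x+ww/2,y+h/2,.12).round(4))
for col in("blue","yellow"):print(col,cv2.boundingRect(blobs(mask(sc,col),(330,150,400,225))[0]))
```

```text
[ 0.49743582 -0.25538114  0.24984402] 0.0 0.08487871454654686
(288, 179, 65, 77) [ 0.4952 -0.238   0.13  ]
scene (174, 305, 24, 28) [ 0.4982 -0.2542  0.12  ]
scene (173, 334, 43, 32) [ 0.5472 -0.283   0.12  ]
blue (363, 176, 13, 15)
yellow (343, 192, 15, 19)
```

View pics/end.png

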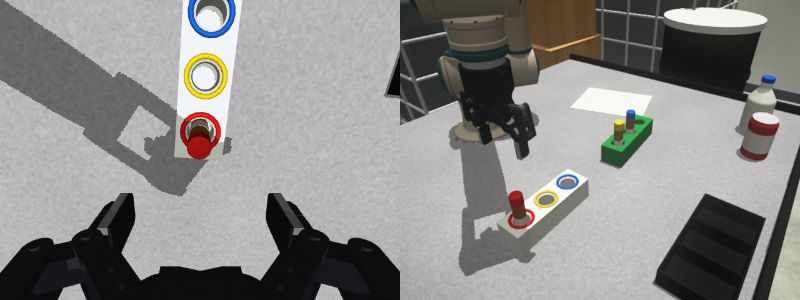

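The vial stands upright in the red-ringed hole, with its cap near (198,147) in the wrist half and (516,197) in the scene half. The cap measures (0.498, −0.254) at z = 0.12, directly over the hole. Blue and yellow haven't moved, and the gripper is clear.

```bash
python3 -c "
from bench import robot
print(robot.close_job())"
```

```text
the job is handed in; nothing more can be done
None
```

The red-capped vial is standing upright on the bottom of the red-ringed hole, the blue and yellow vials haven't moved, and the job was handed in at about 12 s of the 43 s allowed; no verdict was returned.

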